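# Take a degreased bolt from its slide-jaw holder with tongs

## Task

The bolt standing in the slide-jaw holder has been degreased for thread-locking, so no part of the robot may touch it. First draw the holder's blue jaw well back by its red knob to free the bolt's head, then pick up the spring tongs by their red grips, close their tips on the bolt and lift it straight out of the holder. Finish holding it still in the tongs at least 12 cm above the bench, and leave the tape measure, solder spool, hammer, screwdriver and bench brush where they are.

Things in the scene. Friction and masses are not known exactly. Their poses are not given: they have to be found in the camera images.
- holder: slide-jaw bolt holder fixed to the bench: dark base plate 64 (x) x 148 (y) x 12 mm, from y -28 to +120 mm; blue fixed stop 24 mm high at y -26 to -12; two low rails beside the jaw, 22 mm high. Origin: on the bench under the centre of the round seat where the bolt stands (seat 3 mm deep, floor 9 mm above the bench). The jaw opens along its own +y.
- jaw (a joint): travel of the sliding jaw along the holder's +y in m: 0 closed, its fork reaching over the bolt's head and keeping the bolt down; the head is clear beyond 0.018; end stop at 0.042. It stays where it is left and takes about 3 N to slide. The jaw is 24 mm high, fork 23 mm.
- jaw_knob (a point): point in the middle of the red knob on the jaw, 44 mm above the bench and, with the jaw closed, 62 mm from the bolt's axis along the holder's +y; upright round knob 18 mm in diameter and 26 mm high, its top 55 mm above the bench, 31 mm down to its underside. Moves with the jaw; its y axis is the holder's +y.
- bolt: zinc hex bolt, loose, 25 to 50 g, standing on its head in the holder's seat: head 15 mm across and 5 mm high, shank 8 mm in diameter, 55 mm long in all. Origin: centre of the underside of the head; its z runs along the shank.
- bolt_shank (a point): point on the bolt's axis 37 mm from the underside of the head, a good height for the tongs' tips (46 mm above the bench while it stands in the holder)
- tongs: steel spring tongs lying on edge, loose, 0.1 kg, 210 mm long, closing along their own y. Origin: midway between the red grips, at the underside; +x to the tips, z up. Red grips: 40 mm long (x), 30 high, 52 over their outer faces when open, 39 when closed on the bolt. Arms and tips 24 mm high; the arms spread to 57 mm over all near the tips. Black rear clip at x -82 to -59 mm.
- tongs_tip (a point): point midway between the black rubber tips, at half their height (12 mm above the tongs' underside), 115 mm ahead of the tongs' origin. Tips are 30 mm long (along x), 44 mm apart inside when open.
- tongs_left (a joint): squeeze angle of the left arm in rad (the right arm mirrors it): 0 sprung open, 0.03 lightly squeezed (tips about 33 mm apart, spring pushes back with about 7 N on each grip), about 0.1 closed on the 8 mm bolt (12 N of spring), 0.122 tips shut. Each radian moves each grip 65 mm and each tip 180 mm.
- tape_measure: bystander: the yellow tape measure, 36x88x66 mm, loose; origin at the centre of its underside
- solder_spool: bystander: the red spool of solder wire, 56x56x40 mm, loose; origin at the centre of its underside
- hammer: bystander: the hammer, 124x299x28 mm, loose; origin at the centre of its underside
- screwdriver: bystander: the yellow screwdriver, 26x185x30 mm, loose; origin at the centre of its underside
- bench_brush: bystander: the orange bench brush, 30x85x23 mm, loose; origin at the centre of its underside

How it is judged:
By the outcome, as a careful person would: the job done as asked, in the order asked, and still so for the second after the job is handed in, while the arm keeps its last pose, push and grip.
It also fails if it takes over 54 s, if anything falls off the work surface, if the arm or the gripper's body presses on something with over 40 N, if the wrist force passes 120 N, or if a joint passes its speed limit or range.

## Robot

A 7-joint arm with a two-finger parallel gripper is mounted at the origin on a cart in front of the work surface, level with it; the furniture and walls round the work are solid. World frame = base frame: x ahead of the robot, y to its left, z up, the work surface at z = 0. Lengths are in mm, angles in degrees, forces in N, time in s.
With the tool pointing down it reaches from about 350 to 900 mm from the base axis. Payload 19.9 kg.
Tool frame: the origin (TCP) lies midway between the tips of the shut fingers; the grasp point (between the pads) lies 19 mm behind it; z points along the fingers, y is the line along which they close (so a half turn about z gives the same grasp; the last joint's range is limited). The gripper opens to 85 mm and grips with 20 to 120 N. Pads are 22 mm wide; open, the fingers measure 114 mm over their backs; the gripper's body (76 mm by 85 mm) begins 54 mm behind the grasp point. The pads swing forward as they close: fully open they stand 13 mm farther back than shut.
Start: joints at [67.351, 23.915, -0.59, 92.452, 0.269, 63.638, -3.037], TCP at [216.535, -586.271, 231.26] pointing down, gripper open.
Joint ranges: [-161.28, 161.28], [-22.2, 115.67], [-73.04, 71.86], [3.21, 147.25], [-68.34, 248.33], [10.77, 114.83], [-161.83, 161.83]. Speed limits (degrees/s): [108.29, 108.29, 136.94, 136.94, 172.46, 172.46, 172.46].

## Interface

Orientations are given as a 3x3 rotation matrix whose columns are the frame's x, y, z axes.
In Python, from workcell import arm gives the robot as it stands. Calls block until the motion is done:
- arm.move_pose(position, orientation): joint-space move of the TCP to a pose.
- arm.line_to(position, attitude=None, rate=150, guard=None): straight line of the TCP; attitude=None keeps the orientation; rate is the mean speed in mm/s. With guard (N) it stops when the force on the tool has changed by that much, and returns True; else False.
- arm.goto_joints(angles): joint-space move.
- arm.set_gripper(opening, force=None): finger opening in mm; force is the grip in N (None keeps the last); returns when the fingers have stopped.
- arm.dwell(seconds).
- arm.inverse_kinematics(position, orientation): joint angles nearest the present ones, or None.
- arm.get_state(): the state.
- arm.capture(name): name is "scene" or "top"; returns a dict with "color" (384x512x3 uint8, blue, green, red), "fov_y" (degrees; the focal length in pixels is half the picture's height over the tangent of half this angle, whatever the lens; pixels are square), "cx", "cy" (the principal point, pixels), "D" ([k1, k2, p1, p2, k3] as OpenCV has them; the pictures are not rectified), "T" (4x4, takes a point from camera to world coordinates). Camera axes: x right, y up, looking along -z (the intrinsics and any distortion apply to the point x, -y, -z); pixel columns grow to the right and rows downward; lengths in mm; the calibration is good to about 2 mm. A picture is of the moment at which its call begins. There is no depth.
A pose or a line that the arm cannot do raises arm.PlanningError and nothing moves.
- arm.sign_off(): hands the job in; it is judged then, once.
The state is a dict: "t": time; "qpos": joint angles; "qd": joint speeds; "effort": joint torques, N m; "ee_pos": TCP position; "tool_rot": TCP orientation; "wrist_force": force on the tool from outside, world axes, zero at the start; "moment": the same for the moment, N m; "opening": finger opening in mm; "gripper_force": force on a finger pad.
Only numpy, scipy, OpenCV 4.12 (cv2) and the standard library are available. Lean on these libraries where they do the work, as an engineer would, in place of code of your own. Each camera call takes 0.05 s, during which the arm holds its last target. There are 200 camera calls.

## Working session

There is one attempt and no reset: what is moved stays moved. The work goes in short steps, each a Python script; the robot and the scene stay as the last script left them, time stands still between calls to the robot, and variables do not carry over. Pictures are saved under pics/ and viewed, at most 10 in all, crops included, and the job is handed in when it is done.

```bash
ls; mkdir -p pics; python3 - <<'E'
from workcell import arm
import cv2,numpy as np
for n in("scene","top"):
    c=arm.capture(n);cv2.imwrite(f"pics/{n}0.png",c["color"]);np.save(f"{n}0.npy",c,allow_pickle=True)
    print(n,c["fov_y"],c["cx"],c["cy"],c["D"],np.round(c["T"],3).tolist())
E
```

```text
pics
scene 54.01841851643396 255.17886154629122 188.52131038684445 [-0.12471381  0.          0.          0.          0.        ] [[0.919, 0.283, -0.275, 169.229], [-0.394, 0.637, -0.663, -910.684], [-0.013, 0.717, 0.696, 920.208], [0.0, 0.0, 0.0, 1.0]]
top 52.96128799493489 260.24186896652935 191.54184280917985 [-0.04880236  0.          0.          0.          0.        ] [[-0.009, 0.986, -0.167, 328.158], [-1.0, -0.013, -0.021, -104.867], [-0.023, 0.167, 0.986, 1234.091], [0.0, 0.0, 0.0, 1.0]]
```

View pics/scene0.png

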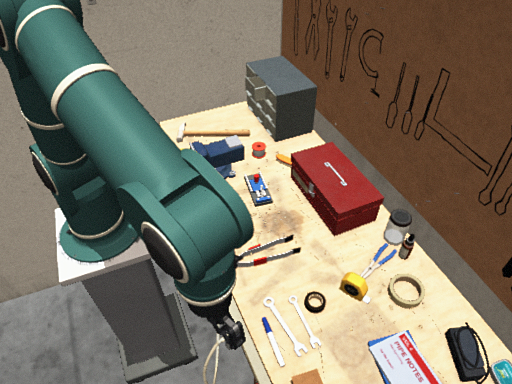

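View pics/top0.png

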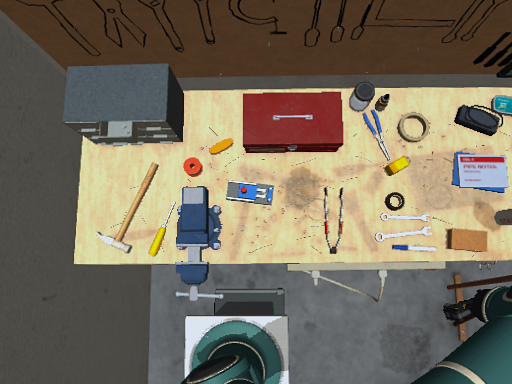

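The scene view shows the holder at about (258,188) and the tongs at about (270,250), partly hidden by the arm. In the top view the holder is at about (250,192), and the tongs at about (333,220) with their tips facing up the picture. Next I'll enlarge both.

```bash
python3 - <<'E'
import cv2,numpy as np
s=cv2.imread("pics/scene0.png");t=cv2.imread("pics/top0.png")
def c(i,x,y,w,h,k=8):return cv2.resize(i[y:y+h,x:x+w],None,fx=k,fy=k,interpolation=cv2.INTER_CUBIC)
a=np.hstack([c(t,222,175,56,35,7),c(s,238,165,56,35,7)])
b=np.hstack([c(t,310,182,56,76,4),c(s,230,225,80,50,7)[:304,:560]])
out=np.zeros((245+304,784,3),np.uint8);out[:245,:784]=a;out[245:,:784]=b[:, :784]
cv2.imwrite("pics/crop1.png",out)
E
```

```text
(no output)
```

View pics/crop1.png

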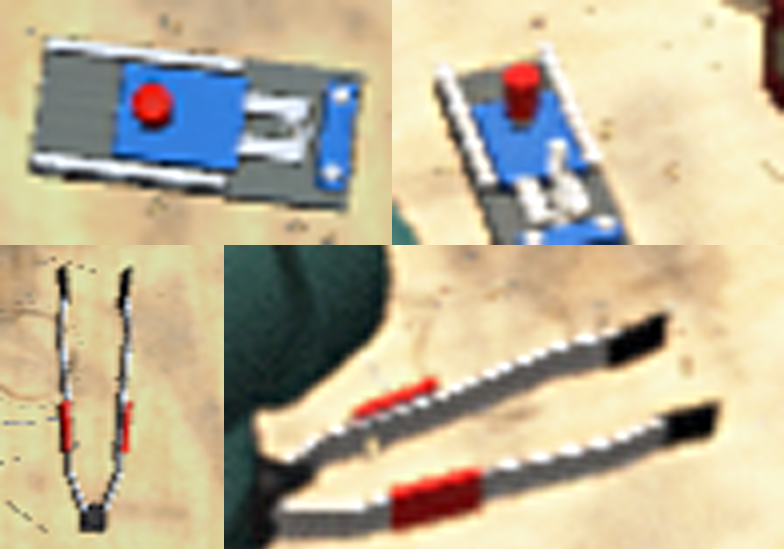

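The crops show the following:
- **Knob:** about (243.5,189.5) in the top view and (256.5,177) in the scene view, with the jaw opening toward world +y.
- **Tongs:** the red grips show in both views, and the black tips are at about (319,189) and (328,189) in the top view.

Now I'll measure these by colour.

```bash
cat > h.py <<'E'
import cv2,numpy as np
def ray(c,p):
    f=c["color"].shape[0]/2/np.tan(np.radians(c["fov_y"])/2)
    K=np.array([[f,0,c["cx"]],[0,f,c["cy"]],[0,0,1]])
    u=cv2.undistortPoints(np.array([[p]],float),K,np.array(c["D"]))[0,0]
    T=np.array(c["T"]);d=T[:3,:3]@[u[0],-u[1],-1]
    return T[:3,3],d/np.linalg.norm(d)
def plane(c,p,z):
    o,d=ray(c,p);return o+d*(z-o[2])/d[2]
def tri(c1,p1,c2,p2):
    a,u=ray(c1,p1);b,v=ray(c2,p2)
    s=np.linalg.lstsq(np.c_[u,-v],b-a,rcond=None)[0]
    x,y=a+s[0]*u,b+s[1]*v
    return (x+y)/2,np.linalg.norm(x-y)
def hsv(c,lo,hi,win,area=4):
    x,y,X,Y=win;h=cv2.cvtColor(c["color"],cv2.COLOR_BGR2HSV).astype(int);h[...,0]=(h[...,0]+90)%180 # red at 90
    m=((h>=lo)&(h<=hi)).all(2).astype(np.uint8);w=np.zeros_like(m);w[y:Y,x:X]=m[y:Y,x:X]
    n,l,s,ce=cv2.connectedComponentsWithStats(w,connectivity=8)
    return [(ce[i].round(2),s[i,:5].tolist(),np.argwhere(l==i)[:,::-1]) for i in range(1,n) if s[i,4]>=area]
RED=([80,150,60],[100,255,255]);REDTOP=([80,150,190],[100,255,255]);BLUE=([15,120,60],[35,255,255]);BLACK=([0,0,0],[180,255,60])
E
python3 - <<'E'
from h import *
s=np.load("scene0.npy",allow_pickle=True).item();t=np.load("top0.npy",allow_pickle=True).item()
P=lambda n,r:[print(n,b[0],b[1]) for b in r]
P("top red knob",hsv(t,*RED,(230,180,275,205)));P("top red tongs",hsv(t,*RED,(315,190,350,245)))
P("top blue",hsv(t,*BLUE,(222,175,278,210)));P("top black",hsv(t,*BLACK,(315,180,350,260)))
P("sc redtop",hsv(s,*REDTOP,(240,165,280,200)));P("sc red",hsv(s,*RED,(240,165,280,200)))
P("sc redtop tongs",hsv(s,*REDTOP,(230,225,310,275)));P("sc red tongs",hsv(s,*RED,(230,225,310,275)))
P("sc blue",hsv(s,*BLUE,(243,165,280,215)));P("sc black",hsv(s,*BLACK,(270,225,310,275)))
k=hsv(t,*REDTOP,(230,180,275,205))[0][0];k2=hsv(s,*REDTOP,(240,165,280,200))[0][0]
print("knob top",tri(t,k,s,k2),plane(t,k,55),plane(s,k2,55))
for p in [(325,191),(341,191),(325.5,218),(341,218),(333,248),(220,190),(218,240)]:print(p,plane(t,p,24).round(1))
def c(i,x,y,w,h,k):return cv2.resize(i["color"][y:y+h,x:x+w],None,fx=k,fy=k,interpolation=cv2.INTER_CUBIC)
cv2.imwrite("pics/crop2.png",np.hstack([c(t,170,155,75,110,5),c(s,170,125,85,110,5)]))
E
```

```text
top red knob [243.12 189.5 ] [241, 187, 5, 6, 26]
top red tongs [325.88 227.3 ] [325, 221, 3, 13, 33]
top red tongs [341.25 227.  ] [340, 221, 3, 13, 16]
top blue [247.75 191.42] [238, 184, 19, 15, 212]
top blue [269.58 192.92] [267, 186, 6, 14, 48]
top blue [268.2 200.8] [267, 200, 4, 2, 5]
top black [325.12 191.25] [325, 188, 2, 7, 8]
top black [340.5 192.5] [340, 188, 2, 10, 14]
top black [339.  225.5] [339, 224, 1, 4, 4]
top black [332.7  249.85] [330, 247, 6, 6, 27]
sc redtop [256.   175.15] [254, 174, 5, 3, 13]
sc red [256.06 177.15] [254, 174, 5, 8, 33]
sc redtop tongs [253.88 246.19] [249, 244, 11, 5, 16]
sc redtop tongs [259.61 258.44] [254, 257, 13, 4, 18]
sc red tongs [253.89 246.32] [249, 244, 11, 6, 19]
sc red tongs [259.81 260.78] [254, 257, 13, 9, 79]
sc blue [256.66 184.67] [250, 178, 16, 14, 110]
sc blue [263.11 199.32] [256, 196, 15, 7, 56]
sc black [288.69 238.16] [285, 235, 8, 7, 32]
sc black [296.08 250.19] [293, 248, 7, 5, 26]
knob top (array([537.87871005, -27.23649775,  54.48374379]), np.float64(2.4841393288422706)) [536.56668059 -26.97138127  55.        ] [538.92631598 -27.88185962  55.        ]
(325, 191) [ 532.2 -285.1   24. ]
(341, 191) [ 531.5 -335.9   24. ]
(325.5, 218) [ 446.2 -283.5   24. ]
(341, 218) [ 445.6 -332.2   24. ]
(333, 248) [ 352.5 -303.5   24. ]
(220, 190) [539.8  49.4  24. ]
(218, 240) [381.   54.4  24. ]
```

View pics/crop2.png

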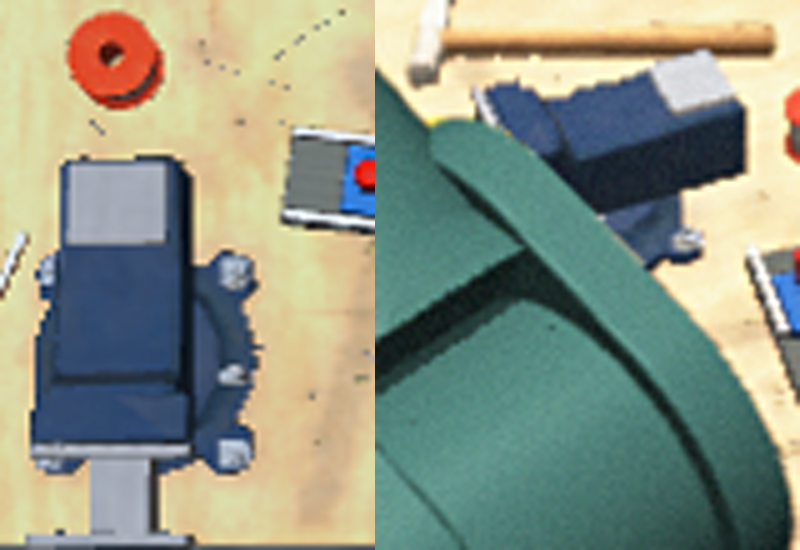

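The tall body of the vise ends at about column 208 in the top view, so there is room to pull the jaw. Both views put the top of the knob at z=54.5, against 55 in the text. Next are the holder's direction and the tongs' pose.

```bash
python3 - <<'E'
from h import *
s=np.load("scene0.npy",allow_pickle=True).item();t=np.load("top0.npy",allow_pickle=True).item()
k=np.array([538,-27.4])
st=np.vstack([b[2] for b in hsv(t,*BLUE,(262,175,278,210))])
r=cv2.minAreaRect(st.astype(np.float32));print("stop rect",r)
S=plane(t,r[0],24)[:2];v=k-S;print("stop",S,"dist",np.linalg.norm(v),"dir",np.degrees(np.arctan2(v[1],v[0])))
j=np.vstack([b[2] for b in hsv(t,[15,120,60],[180,255,255],(222,175,262,210))]+[b[2] for b in hsv(t,*RED,(222,175,262,210))])
h=cv2.convexHull(j.astype(np.float32));r=cv2.minAreaRect(h);print("jaw rect",r)
box=[plane(t,p,24)[:2].round(1).tolist() for p in cv2.boxPoints(r)];print(box)
# white rails, straight line fit
for w in [(224,178,258,187),(224,190,258,205)]:
    p=np.vstack([b[2] for b in hsv(t,[0,0,190],[180,70,255],w)]);q=np.array([plane(t,x,22)[:2] for x in p])
    d=cv2.fitLine(q.astype(np.float32),cv2.DIST_HUBER,0,.01,.01).ravel();print("rail",len(p),np.degrees(np.arctan2(d[1],d[0])),d[2:])
L=hsv(t,*REDTOP,(315,190,334,245));R=hsv(t,*REDTOP,(334,190,350,245))
for n,a,b,z in [("L",L[0][0],(253.88,246.19),30),("R",R[0][0],(259.61,258.44),30),("tipL",(325.6,191.3),(288.9,237),24),("tipR",(341,191.8),(296.2,249.3),24)]:
    x,e=tri(t,a,s,b);print(n,a,x.round(1),round(e,1),plane(t,a,z).round(1),plane(s,b,z).round(1))
print("clip",plane(t,(332.7,249.85),24).round(1))
E
```

```text
stop rect ((269.4817199707031, 193.6646270751953), (4.1963982582092285, 15.129120826721191), 6.340191841125488)
stop [ 525.88791324 -108.55820928] dist 82.05703857447463 dir 81.51180113629202
jaw rect ((247.232666015625, 191.1732635498047), (17.81116485595703, 13.632009506225586), 5.710593223571777)
[[516.2, -7.3], [560.1, -11.6], [553.6, -68.3], [509.8, -63.7]]
rail 55 81.36041 [566.1943   -19.584206]
rail 94 -87.42289 [509.08063    -0.5198733]
L [326.62 226.38] [ 420.1 -285.4   30.1] 1.6 [ 419.4 -285.2   30. ] [ 421.  -285.4   30. ]
R [342. 223.] [ 424.3 -332.4   29.1] 10.4 [ 429.3 -333.5   30. ] [ 418.8 -332.2   30. ]
tipL (325.6, 191.3) [ 533.6 -288.2   18.5] 3.0 [ 531.2 -286.9   24. ] [ 532.9 -292.2   24. ]
tipR (341, 191.8) [ 532.2 -337.7   17.6] 4.4 [ 529.  -335.8   24. ] [ 531.8 -342.    24. ]
clip [ 346.8 -302.3   24. ]
```

Every measurement fits the sizes given:
- **Holder:** its +y axis lies at 81.5°. The stop sits 82 mm from the knob against 81 mm given, and the bolt is at about (529,-89).
- **Tongs:** the origin is at about (418,-308), yaw about -2.5°, with the grip tops at z≈30.

First move: draw back the jaw.

```bash
cat >> h.py <<'E'
def down(a): # tool down, tool x at heading a (deg)
    c,s=np.cos(np.radians(a)),np.sin(np.radians(a));return np.array([[c,s,0],[s,-c,0],[0,0,-1.]])
def show(arm,*k):
    q=arm.get_state();print("t",round(q["t"],2),*[(i,np.round(q[i],1).tolist()) for i in ("ee_pos","opening","gripper_force","wrist_force")])
def snap(arm,n,wt,ws,k):
    t=arm.capture("top");s=arm.capture("scene");np.save(f"t{n}.npy",t,allow_pickle=True);np.save(f"s{n}.npy",s,allow_pickle=True)
    f=lambda c,w:cv2.resize(c["color"][w[1]:w[3],w[0]:w[2]],None,fx=k,fy=k,interpolation=cv2.INTER_CUBIC)
    cv2.imwrite(f"pics/{n}.png",np.hstack([f(t,wt),f(s,ws)]))
E
python3 - <<'E'
from workcell import arm
from h import *
u=np.array([np.cos(np.radians(81.5)),np.sin(np.radians(81.5)),0])
K=np.array([538,-27.4,0])
q0=np.array(arm.get_state()["qpos"])
for a in (81.5,-98.5):
    q=arm.inverse_kinematics(K+[0,0,200],down(a));print(a,None if q is None else np.round(q,1))
a=81.5 if q is None or abs(np.array(arm.inverse_kinematics(K+[0,0,200],down(81.5)))[6])<abs(q[6]) else -98.5
arm.move_pose(K+[0,0,200],down(a));arm.set_gripper(48,40)
print(arm.line_to(K+[0,0,31],rate=150,guard=15));show(arm)
arm.set_gripper(10,40);show(arm)
arm.line_to(K+[0,0,31]+39*u,rate=40);show(arm)
arm.set_gripper(45);arm.line_to(K+[0,0,220]+39*u,rate=200);show(arm)
arm.move_pose([418,-308,180],down(-2.5));arm.set_gripper(85);show(arm)
snap(arm,"p1",(215,170,285,215),(225,160,295,205),5)
t=arm.capture("top")
E
```

```text
81.5 [ 28.8  20.5 -35.5 105.7  13.9  58.1 -20.9]
-98.5 [ 47.5  29.4 -62.  105.2  29.   63.2 146.4]
False
t 4.13 ('ee_pos', [538.5, -27.4, 31.7]) ('opening', 48.1) ('gripper_force', 0.0) ('wrist_force', [0.6, -0.3, 0.3])
t 4.51 ('ee_pos', [538.6, -27.5, 31.6]) ('opening', 16.2) ('gripper_force', 39.0) ('wrist_force', [0.3, 0.2, 6.3])
t 5.63 ('ee_pos', [543.8, 11.3, 31.6]) ('opening', 16.4) ('gripper_force', 39.5) ('wrist_force', [-4.8, -0.2, 9.8])
t 7.11 ('ee_pos', [543.2, 11.1, 219.0]) ('opening', 44.7) ('gripper_force', 0.0) ('wrist_force', [-1.2, -0.0, -0.1])
t 8.88 ('ee_pos', [418.1, -307.9, 180.0]) ('opening', 84.8) ('gripper_force', 0.0) ('wrist_force', [-0.4, 0.6, -0.1])
```

View pics/p1.png

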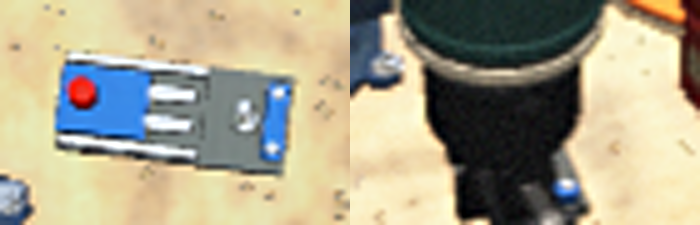

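The jaw is open. In the top view the bolt stands free at about (264,193) and the knob is at about (231.5,188.5). Next I'll grasp the tongs.

```bash
python3 - <<'E'
from workcell import arm
from h import *
t=np.load("tp1.npy",allow_pickle=True).item()
k=hsv(t,*REDTOP,(222,180,245,200))[0][0];print("knob",k,plane(t,k,55).round(1))
g=[b for b in hsv(t,[0,0,150],[180,80,255],(259,188,267,198),2)]
for b in g:print("bolt px",b[0],b[1],plane(t,b[0],14).round(1),plane(t,b[0],64).round(1))
print(arm.line_to([418,-308,0],rate=120,guard=12));show(arm)
arm.set_gripper(45,40);show(arm)
arm.line_to([418,-308,60],rate=80);show(arm)
snap(arm,"p2",(300,165,370,265),(200,200,310,300),4)
E
```

```text
knob [230.78 187.5 ] [541.8  11.8  55. ]
bolt px [263.65 192.65] [262, 190, 5, 6, 20] [531.1 -89.9  14. ] [522.7 -90.5  64. ]
False
t 10.68 ('ee_pos', [418.3, -308.2, 0.5]) ('opening', 84.9) ('gripper_force', 0.0) ('wrist_force', [0.5, 0.6, 0.8])
t 11.16 ('ee_pos', [418.7, -308.4, 0.7]) ('opening', 45.4) ('gripper_force', 11.2) ('wrist_force', [-0.5, 0.3, 10.2])
t 12.06 ('ee_pos', [417.7, -307.9, 59.7]) ('opening', 45.2) ('gripper_force', 7.3) ('wrist_force', [-0.5, 1.1, -0.7])
```

View pics/p2.png

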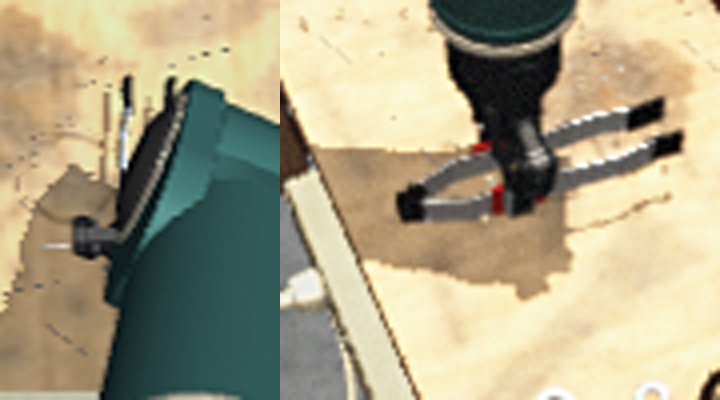

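The tongs are held and lifted. The tips show at about (331,187) and (343,187) in the top view, and (291,228) and (297,236) in the scene view. Now I'll triangulate the tips and the bolt.

```bash
python3 - <<'E'
from h import *
t=np.load("tp2.npy",allow_pickle=True).item();s=np.load("sp2.npy",allow_pickle=True).item()
A=hsv(t,[0,0,0],[180,255,70],(326,180,336,196),3);B=hsv(t,[0,0,0],[180,255,70],(338,180,344,192),3)
C=hsv(s,[0,0,0],[180,255,70],(282,222,300,242),6)
for b in A+B+C:print(b[0],b[1])
a,b_=A[0][0],B[0][0]
if len(C)>1:
    for p,q in((a,C[0][0]),(b_,C[1][0])):print(tri(t,p,s,q),plane(t,p,71),plane(s,q,71))
# bolt: top face of shank (bright) vs scene
f=lambda c,w,k:cv2.resize(c["color"][w[1]:w[3],w[0]:w[2]],None,fx=k,fy=k,interpolation=cv2.INTER_NEAREST)
cv2.imwrite("pics/bolt.png",np.hstack([f(t,(250,178,280,208),12),f(s,(245,172,275,202),12)]))
E
```

```text
[331.11 187.78] [331, 184, 2, 8, 9]
[342.   188.92] [341, 185, 3, 7, 13]
[290.9  228.02] [287, 225, 9, 7, 42]
[296.06 235.82] [293, 233, 7, 7, 33]
(array([ 534.13844245, -297.15528725,   71.02997056]), np.float64(0.2482845299773177)) [ 534.02240435 -297.12267356   71.        ] [ 534.27928228 -297.14798351   71.        ]
(array([ 531.58857432, -330.43923881,   73.2637783 ]), np.float64(3.9570565698472184)) [ 530.0530136  -330.25346097   71.        ] [ 534.60064944 -329.13838789   71.        ]
```

View pics/bolt.png

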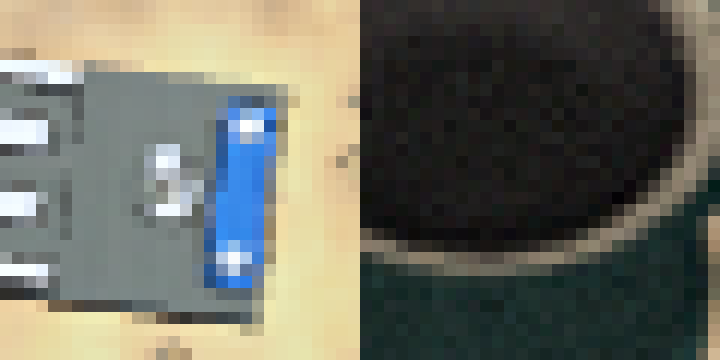

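The tongs sit true in the hand: tip midpoint about (533,-313.5,72), 115 mm ahead at yaw -2.8°. In the top view the bolt's shank top is at about (264,191.3) and its head at about (264.3,194.5), giving a bolt near (528,-90). The arm hides the bolt in the scene view, so I'll go to a point above it and check both views there.

```bash
cat >> h.py <<'E'
def tcp_for(tip,h): # tongs tip -> TCP, tool heading h
    a=np.radians(h-.3);return np.array([tip[0]-115.3*np.cos(a),tip[1]-115.3*np.sin(a),tip[2]-12])
E
python3 - <<'E'
from workcell import arm
from h import *
p=arm.get_state()["ee_pos"];arm.line_to([p[0],p[1],115],rate=120)
T=tcp_for([528,-90,127],-5);print(T)
arm.line_to(T,attitude=down(-5),rate=150);show(arm)
snap(arm,"p3",(235,165,305,235),(225,140,315,210),5)
E
```

```text
[413.1929423  -79.34967127 115.        ]
t 14.44 ('ee_pos', [413.2, -79.9, 115.0]) ('opening', 44.9) ('gripper_force', 7.4) ('wrist_force', [0.2, -0.2, -1.4])
```

View pics/p3.png

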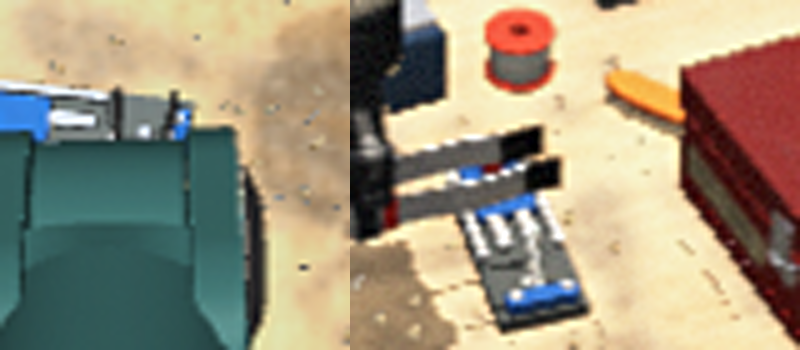

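The scene view shows the tips at about (259,168.6) and (263.6,174.6), and the bolt's shank from its head at (263,196) up to its top at about (260,186). In the top view the tips are at columns 258.6 and 269.8, with the bolt top at about (264,191).

```bash
python3 - <<'E'
from h import *
t=np.load("tp3.npy",allow_pickle=True).item();s=np.load("sp3.npy",allow_pickle=True).item();t2=np.load("tp2.npy",allow_pickle=True).item()
print("bolt top tri",tri(t2,(263.9,191.3),s,(260,186)))
g=cv2.cvtColor(s["color"],cv2.COLOR_BGR2GRAY);print(g[182:200,255:270])
for b in hsv(s,[0,0,0],[180,255,70],(253,163,268,180),6):print(b[0],b[1])
for b in hsv(t,[0,0,0],[180,255,70],(255,180,275,192),3):print(b[0],b[1],plane(t,b[0],139))
for p in((260,186),(260,187)):print(plane(s,p,64))
print("head",plane(s,(263,196),14),plane(t2,(264.4,194.2),14),"top",plane(t2,(263.9,191.3),64))
E
```

```text
bolt top tri (array([526.52506535, -91.24180776,  63.98622588]), np.float64(0.8688485057396296))
[[101  78  89 191 254 226  68  52 173 253 240 232 221 180 189]
 [144  37  47 187 255 244 150  92 111 199 243 219 214 196 209]
 [225  93 103 144 220 255 238 139  98 170 251 230 190 147 195]
 [245 178 114  95 176 255 255 222 108 104 209 247 219 210 210]
 [255 245 129  96 175 252 221 193 114  94 182 253 238 221 215]
 [255 240 137 109 115 171 212 166 124 116 187 255 251 217 208]
 [255 234 169 119 104 168 230 132 112 111 110 116 160 208 211]
 [132 103 100 115 119 174 217 147  95 118 103  73 104 181 216]
 [ 68  73 116 121 119 136 186 196 116  98 118 116 120 165 223]
 [121 125 120 117 107 102 158 191 114 116 114 114 120 141 203]
 [109 105  63  57  68 120 202 191 103 114 121 125 117 117 180]
 [ 69  63  58  60  82 138 199 196 116 113 121 119 117 122 149]
 [114 119 117 113 112 120 156 200 148 121 122 121 120 113 121]
 [124 119 120 117 161 210 203 194 164 111 115 118 131 130 112]
 [119 121 111 112 189 247 187 222 204  94  84 126 206 249 196]
 [123 115 123 130 117 126 129 152 144 115 120 120 154 190 169]
 [107 119 205 248 174 119 117 123 121 130 124 128 121 138 119]
 [108 116 204 235 160 121 120 129 125 115  99  64  47  44  44]]
[258.45 168.76] [255, 166, 8, 7, 42]
[262.97 174.63] [259, 172, 8, 6, 35]
[257.9 187.3] [257, 183, 2, 9, 10] [526.14886392 -75.01231987 139.        ]
[268.75 187.33] [267, 184, 4, 8, 12] [ 525.64842548 -106.3383849   139.        ]
[526.07550572 -91.21292104  64.        ]
[524.16914494 -95.5489713   64.        ]
head [536.50462111 -92.26321128  14.        ] [525.99092703 -92.2747773   14.        ] top [526.94944822 -91.3495129   64.        ]
```

Measured in the same camera, the bolt sits within about 1 mm of the midpoint between the tips. The bolt top triangulates to (526.5,-91.2,64.0), which matches the expected 64 mm. I'll descend around it, close and check.

```bash
python3 - <<'E'
from workcell import arm
from h import *
T=tcp_for([528.5,-90.7,46],-5)
arm.line_to(T+[0,0,81],rate=60)
print(arm.line_to(T,rate=70,guard=8));show(arm)
for o in (42,40,38,35):
    arm.set_gripper(o,40);show(arm)
snap(arm,"p4",(235,165,305,235),(225,140,315,210),5)
E
```

```text
False
t 16.1 ('ee_pos', [414.0, -80.1, 34.3]) ('opening', 45.1) ('gripper_force', 7.4) ('wrist_force', [0.1, -0.1, -1.6])
t 16.32 ('ee_pos', [413.9, -80.1, 34.2]) ('opening', 41.9) ('gripper_force', 9.3) ('wrist_force', [-0.0, -1.3, -1.3])
t 16.53 ('ee_pos', [413.8, -80.1, 34.1]) ('opening', 40.2) ('gripper_force', 12.5) ('wrist_force', [-0.6, 0.8, -0.6])
t 16.75 ('ee_pos', [413.7, -80.0, 34.0]) ('opening', 38.1) ('gripper_force', 14.9) ('wrist_force', [-0.2, 0.6, -0.5])
t 16.97 ('ee_pos', [413.7, -80.0, 34.0]) ('opening', 37.3) ('gripper_force', 41.5) ('wrist_force', [-0.0, 0.9, -0.7])
```

View pics/p4.png

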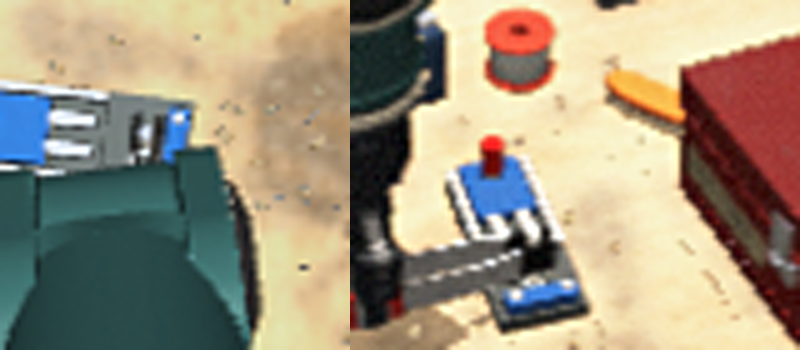

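The fingers stopped at 37.3 mm under full grip, and the bolt shows between the black tips in both views: about (264,192) in the top view, (263,189) in the scene view. I'll lift it.

```bash
python3 - <<'E'
from workcell import arm
from h import *
p=np.array(arm.get_state()["ee_pos"]);
arm.line_to(p+[0,0,60],rate=50);show(arm)
arm.line_to(p+[0,0,190],rate=90);show(arm);arm.dwell(.5)
snap(arm,"p5",(215,150,305,235),(225,110,315,195),4)
show(arm)
E
```

```text
t 18.42 ('ee_pos', [413.5, -80.0, 93.8]) ('opening', 37.1) ('gripper_force', 41.4) ('wrist_force', [-0.7, 0.7, -0.8])
t 20.01 ('ee_pos', [413.5, -80.0, 223.6]) ('opening', 37.5) ('gripper_force', 41.4) ('wrist_force', [0.8, -0.3, -2.4])
t 20.61 ('ee_pos', [413.7, -80.0, 224.0]) ('opening', 37.4) ('gripper_force', 41.4) ('wrist_force', [0.7, -0.3, -1.7])
```

View pics/p5.png

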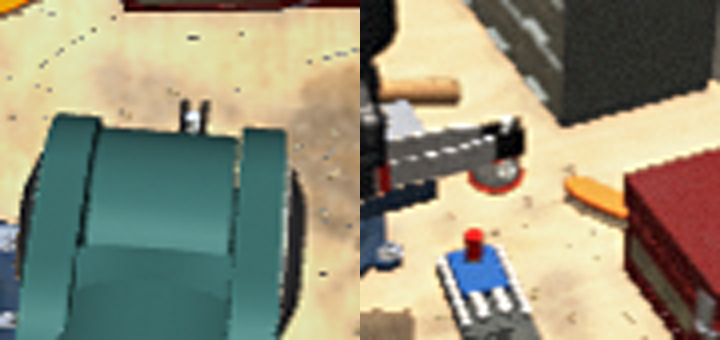

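The bolt is upright in the tongs: its end shows above the tips at about (262,140) in the scene view, its head below them at about (262,152), and its underside is about 199 mm up. The spool and brush haven't moved.

```bash
python3 -c "
from workcell import arm
print(arm.sign_off())"
```

```text
the job is handed in; nothing more can be done
None
```

The job is handed in: I drew the jaw back about 39 mm, and the bolt is held upright in the tongs with its underside about 20 cm above the bench; the verdict was not shown, and I did not check the tape measure, hammer or screwdriver in a final picture.

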